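# Stock and lock the rotating display carousel

## Robot

A 6-joint arm with a two-finger parallel gripper is mounted at the origin on the work surface. World frame = base frame: x ahead of the robot, y to its left, z up, the work surface at z = 0. Lengths are in mm, angles in rad, forces in N, time in s.
With the tool pointing down it reaches from about 250 to 775 mm from the base axis. Payload 8.9 kg.
Tool frame: the origin (TCP) lies on the centre line of the jaws, within the pads' length; the fingertips stand 19 mm ahead of it and the grasp point (between the pads) is the TCP (arm.finger_overhang is the z of the fingertips in the tool frame, in mm); z points along the fingers, x is the direction in which the jaws open and shut, and the axes are right-handed (so a half turn about z gives the same grasp; the last joint's range is limited). The gripper opens to 85 mm and grips with 20 to 120 N. Pads are 22 mm wide; open, the fingers measure 114 mm over their backs; the gripper's body (76 mm by 85 mm) begins 54 mm behind the grasp point. The pads swing forward as they close: fully open they stand 13 mm farther back than shut.
Start: joints at [1.165, 0.291, -0.153, 1.127, 0, 1.431], TCP at [138.408, 506.426, 250.305] pointing down, gripper open.
Joint ranges: [-2.52, 2.52], [-0.91, 1.74], [-1.3, 1.37], [-1.96, 2.02], [-1.52, 1.47], [-3.14, 3.14]. Speed limits (rad/s): [2.22, 2.22, 2.79, 3.14, 3.14, 3.14].

## Interface

Orientations are given as a unit quaternion [w, x, y, z].
In Python, from workcell import arm gives the robot as it stands.
- The arm moves only by the shell command python3 -m crank 'ROWS' [FORCE]. ROWS is a JSON object of lists of equal length, an entry for each row: "slide": the shift along the tool's x, y, z in mm, a list of three; "yaw": the turn about the tool's z in rad; "hand": the finger opening in mm, from 0 to 85.4. In form: {"slide": [[x, y, z], ...], "yaw": [yaw, ...], "hand": [hand, ...]}. A call has 1 to 5 rows; each row shifts and turns the commanded pose from where the row before left it, along the tool's axes as they then stand; what a row does not reach is not made up. A row lasts 1/8 s, in which the tool goes at most 62.5 mm and 10.7 degrees, less where a joint would pass 70% of its speed; a pose out of reach is approached as far as the arm can. A call with a gripper value outside its range is refused whole. The fingers move at their own pace and stop on an object; FORCE is the grip in N (left out, the last holds). Time passes only in rows, so rows that do not move let the fingers close. It gives the time, the measured TCP pose, the force and the opening at its end, in the units of the state.
- arm.observe(): the state, without advancing time (a new reading comes with each control period).
- arm.get_image(name): name is "scene" or "top" or "wrist"; returns (picture, depth): 480x640x3 uint8, blue, green, red; 480x640 float32, mm along the optical axis (not along the pixel's ray), 0 where there is no reading.
- arm.camera_info(name): a dict with "fov_y" (degrees; the focal length in pixels is half the picture's height over the tangent of half this angle, whatever the lens; pixels are square), "cx", "cy" (the principal point, pixels), "R" (3x3) and "t" (3): a world point X has camera coordinates R X + t; the wrist camera has in their place "mount" (4x4, takes a point from camera to tool coordinates, whose origin is the TCP and whose axes are the tool frame's). Camera axes: x right, y down, z forward; pixel columns grow to the right and rows downward; lengths in mm; the calibration is good to about 2 mm. A picture is of the moment at which its call begins: read the wrist's pose just before it. camera_info takes no time and is no camera call.
- arm.job_done(): hands the job in, once; it reports no verdict.
The state is a dict: "time": time; "joint_pos": joint angles; "dq": joint speeds; "tau": joint torques, N m; "tcp_pos": TCP position; "eef_rot": TCP orientation; "contact_force": force on the tool from outside, world axes, zero at the start; "torque": the same for the moment, N m; "opening": finger opening in mm.
Only numpy, scipy, OpenCV 4.12 (cv2) and the standard library are available. Lean on these libraries where they do the work, as an engineer would, in place of code of your own. Each camera call takes 0.05 s, during which the arm holds its last target. There are 200 camera calls.

## Task

Fill the students' rotating display case: first swing the blue latch open with its knob until it snaps over, then stand every wooden figure from the green mat upright in a stall of its own, through the gap in the clear roof, pushing the red-tipped star wheel round by its spokes to bring up empty stalls. When all figures are in and turned away under the roof, so that an empty stall is left at the gap, snap the latch shut again with its prong between two spokes. Leave the glue jar, the screwdriver and the loose wooden gear where they are.

Things in the scene. Friction and masses are not known exactly. Their poses are not given: they have to be found in the camera images.
- case: fixed case: 320 x 320 mm plywood base, four white posts, clear roof 90 to 96 mm above the table. Origin: centre of the base's underside, z up. Loading gap on its -x side (yellow sill on the table): the roof is missing for |y| < 77 mm, x < -67 mm, out to the front edge; no wall below it there. Place and yaw vary
- spindle (a point): on the vertical axis of turntable and star wheel, 114 mm above the table: middle of the spokes' height. Star wheel above the roof: hub 40 mm across, 6 spokes 60 degrees apart, 12 mm thick (108 to 120 mm above the table), each ending in an 18 mm red ball (105 to 123 mm), reaching 75 mm from the axis. The wheel is one piece with the turntable
- load (a point): centre of the loading place, fixed to the case, on the turntable's floor (18 mm above the table), 111 mm from the spindle towards the case's -x, below the middle of the roof gap
- carousel (a joint): angle of turntable and star wheel (rad, grows anticlockwise from above, no stops, turns either way). At multiples of pi/3 a stall is exactly at the loading place; at 0 the spokes point at 30, 90, 150 .. degrees from the case's +x (anticlockwise), over the dividers. Friction 0.15 N m holds it where left, no coasting. The shut latch blocks it, with 15 to 20 degrees of play either way
- latch (a joint): angle of the blue latch (rad): 0 locked (start), 0.8 open, grows anticlockwise from above. Over-centre spring: resists with 0.1 N m, past 0.4 snaps by itself to the other end. Its bar (100 mm) ends in a prong that at 0 points to the spindle at 240 degrees from the case's +x, 51 to 88 mm out; a spoke within 14 degrees of that direction stops it closing. Open, it is clear of the wheel
- latch_knob (a point): on the latch's axis, 140 mm above the table, in its bar knob: 40 mm long, 14 mm thick, 114 to 152 mm above the table. Site turns with the latch; at latch 0 its axes are the case's, and the knob's length (along the latch bar) runs at 150 degrees from +x. Lies at x 43, y -126 mm of the case. A brass click roller in a black block stands 30 mm to its +x; roller and click nub stay below 121 mm
- stall0 (a point): floor centre of stall 0 on the turntable, 18 mm above the table, 111 mm from the spindle; stalls are 80 mm wide (across) and 74 mm deep (radially), fenced by wooden dividers 11 mm high, lip 8 mm outside. Turns with the carousel; stall 0 is at the loading place when joint carousel = 0 x pi/3 (plus full turns)
- stall1 (a point): floor centre of stall 1 on the turntable, 18 mm above the table, 111 mm from the spindle; stalls are 80 mm wide (across) and 74 mm deep (radially), fenced by wooden dividers 11 mm high, lip 8 mm outside. Turns with the carousel; stall 1 is at the loading place when joint carousel = 5 x pi/3 (plus full turns)
- stall2 (a point): floor centre of stall 2 on the turntable, 18 mm above the table, 111 mm from the spindle; stalls are 80 mm wide (across) and 74 mm deep (radially), fenced by wooden dividers 11 mm high, lip 8 mm outside. Turns with the carousel; stall 2 is at the loading place when joint carousel = 4 x pi/3 (plus full turns)
- stall3 (a point): floor centre of stall 3 on the turntable, 18 mm above the table, 111 mm from the spindle; stalls are 80 mm wide (across) and 74 mm deep (radially), fenced by wooden dividers 11 mm high, lip 8 mm outside. Turns with the carousel; stall 3 is at the loading place when joint carousel = 3 x pi/3 (plus full turns)
- stall4 (a point): floor centre of stall 4 on the turntable, 18 mm above the table, 111 mm from the spindle; stalls are 80 mm wide (across) and 74 mm deep (radially), fenced by wooden dividers 11 mm high, lip 8 mm outside. Turns with the carousel; stall 4 is at the loading place when joint carousel = 2 x pi/3 (plus full turns)
- stall5 (a point): floor centre of stall 5 on the turntable, 18 mm above the table, 111 mm from the spindle; stalls are 80 mm wide (across) and 74 mm deep (radially), fenced by wooden dividers 11 mm high, lip 8 mm outside. Turns with the carousel; stall 5 is at the loading place when joint carousel = 1 x pi/3 (plus full turns)
- figure_red: turned wooden character in a red coat and hat, 66 mm tall, about 90 g, standing: foot disc 44 mm across and 10 mm thick, above it the red cylindrical body 28 mm across from 10 to 46 mm height (grip here), then a round head. Origin: centre of the underside, z up. May be absent in some starts (None).
- figure_blue: turned wooden character in a blue coat and hat, 66 mm tall, about 90 g, standing: foot disc 44 mm across and 10 mm thick, above it the blue cylindrical body 28 mm across from 10 to 46 mm height (grip here), then a round head. Origin: centre of the underside, z up. May be absent in some starts (None).
- figure_yellow: turned wooden character in a yellow coat and hat, 66 mm tall, about 90 g, standing: foot disc 44 mm across and 10 mm thick, above it the yellow cylindrical body 28 mm across from 10 to 46 mm height (grip here), then a round head. Origin: centre of the underside, z up. May be absent in some starts (None).
- figure_white: turned wooden character in a white coat and hat, 66 mm tall, about 90 g, standing: foot disc 44 mm across and 10 mm thick, above it the white cylindrical body 28 mm across from 10 to 46 mm height (grip here), then a round head. Origin: centre of the underside, z up. May be absent in some starts (None).
- glue_jar: bystander: jar with orange cap, 60 mm across, 85 mm tall, standing beyond the mat; origin centre of underside; leave alone
- screwdriver: bystander: screwdriver lying on the table to the right of the case; origin about its middle; leave alone
- wood_gear: bystander: loose plywood gear, 84 mm across, lying flat; origin centre of underside; leave alone
Not all that is in view belongs to the job. Of the things like the figure_white, leave any that is purple; of the rest the smaller one is meant.

How it is judged:
By the outcome, as a careful person would: the job done as asked, in the order asked, and still so for the second after the job is handed in, with the robot touching nothing.
Of figure_red, figure_blue, figure_yellow, figure_white only 3 to 4 are there at a start; the rules pass over those that are not, and their reading is None.
At some moment in a run one of figure_red, figure_blue, figure_yellow, figure_white may be knocked a few centimetres aside while the robot is not near it.
It also fails if it takes over 210 s, if anything falls off the work surface, if the arm or the gripper's body presses on something with over 40 N, if the wrist force passes 120 N, or if a joint passes its speed limit or range.

## Working session

There is one attempt and no reset: what is moved stays moved. The work goes in short steps, Python scripts to look and compute and a shell command to move; the robot and the scene stay as the last step left them, time stands still between calls to the robot, and variables do not carry over. Pictures are saved under pics/ and viewed, about 12 in all and at most 16, crops included, and the job is handed in when it is done.

```bash
mkdir -p pics; ls
cat > h.py <<'E'
import numpy as np, cv2
from workcell import arm
def K(n):
    c=arm.camera_info(n); return c, 240/np.tan(np.radians(c['fov_y']/2))
def quatR(q):
    from scipy.spatial.transform import Rotation as Ro
    return Ro.from_quat([q[1],q[2],q[3],q[0]]).as_matrix()
def pose(n,s=None):
    c,f=K(n)
    if n=='wrist':
        s=s or arm.observe(); T=np.eye(4);T[:3,:3]=quatR(s['eef_rot']);T[:3,3]=s['tcp_pos']
        M=T@np.array(c['mount']); return M[:3,:3],M[:3,3],c,f
    R=np.array(c['R']);t=np.array(c['t']); return R.T,-R.T@t,c,f
def ray(n,u,v,z,s=None):
    R,o,c,f=pose(n,s); d=R@np.array([(u-c['cx'])/f,(v-c['cy'])/f,1]); return o+d*(z-o[2])/d[2]
def dep(n,u,v,D,s=None):
    R,o,c,f=pose(n,s); return o+R@(np.array([(u-c['cx'])/f,(v-c['cy'])/f,1])*D[v,u])
def proj(n,X,s=None):
    R,o,c,f=pose(n,s); p=R.T@(np.array(X)-o); return p[:2]/p[2]*f+[c['cx'],c['cy']]
E
python3 - <<'E'
from h import *
for n in('scene','top','wrist'):
    s=arm.observe(); p,d=arm.get_image(n); cv2.imwrite(f'pics/{n}0.png',p); np.save(f'{n}0.npy',d); print(n,pose(n,s)[:2],K(n)[1])
print(s)
E
```

```text
pics
scene (array([[-0.22702031,  0.78810544, -0.57214648],
       [ 0.97384617,  0.17812918, -0.1410448 ],
       [-0.00924219, -0.58920269, -0.80793241]]), array([1264.5129586 ,   98.62011723, 1060.69211478])) 584.4684641861494
top (array([[-0.01757764, -0.98576883,  0.16718504],
       [-0.99977922,  0.01925426,  0.0084128 ],
       [-0.0115121 , -0.16700025, -0.98588964]]), array([ 379.53166209,  -42.89108725, 1164.555186  ])) 531.1052817381922
wrist (array([[ 2.62954616e-01,  9.26948112e-01,  2.67622995e-01],
       [ 9.64808143e-01, -2.52537805e-01, -7.32796250e-02],
       [-3.41486364e-04,  2.77474060e-01, -9.60733069e-01]]), array([ 69.17539413, 525.48011374, 374.15363829])) 400.27518172086053
{'time': 0.1, 'joint_pos': array([ 1.16470092e+00,  2.91195769e-01, -1.54027022e-01,  1.12671118e+00,
       -2.22288785e-06,  1.43151672e+00]), 'dq': array([-0.00217722, -0.00047741, -0.00034943,  0.00031636,  0.00067731,
       -0.00124311]), 'tau': array([ 1.41779401e-03, -5.37977207e+01,  3.31918502e+01,  9.31687042e-03,
       -1.94455174e-04, -6.63471837e-07]), 'tcp_pos': array([138.26423875, 506.09051209, 249.81325603]), 'eef_rot': array([ 2.79998709e-04,  7.94877612e-01,  6.06769527e-01, -4.95135773e-04]), 'contact_force': array([ 0.56627107, -0.59571793,  0.57094842]), 'torque': array([ 0.06975093,  0.00639046, -0.04464483]), 'opening': 85.4777280079195}
```

View pics/top0.png

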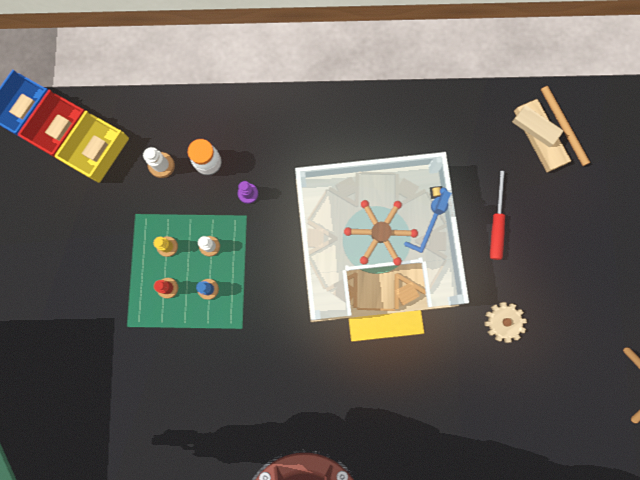

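View pics/scene0.png

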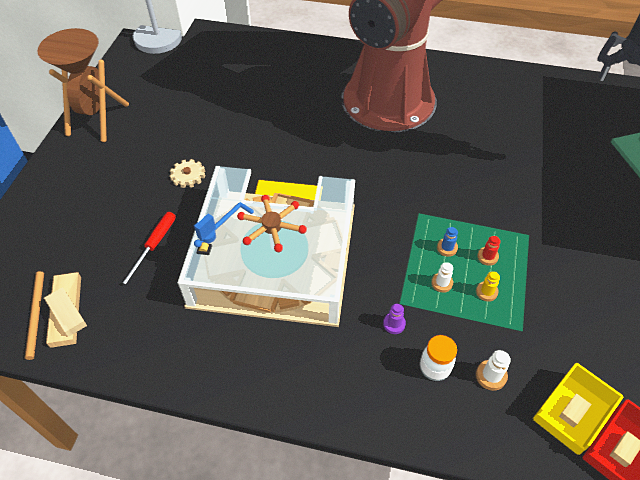

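Run:
```python
from h import *
p=cv2.imread('pics/top0.png');d=np.load('top0.npy');q=cv2.imread('pics/scene0.png');ds=np.load('scene0.npy')
def blobs(n,p,lo,hi,amin,z,box=None):
    h=cv2.cvtColor(p,cv2.COLOR_BGR2HSV); m=cv2.inRange(h,np.array(lo),np.array(hi))
    if box: k=np.zeros_like(m);k[box[1]:box[3],box[0]:box[2]]=255;m&=k
    N,_,st,c=cv2.connectedComponentsWithStats(m)
    return [(st[i,4],c[i].round(1),ray(n,*c[i],z).round(1)) for i in range(1,N) if st[i,4]>=amin]
for n,im,box in(('top',p,(330,190,430,275)),('scene',q,(230,185,315,260))):
    b=[x[2] for x in blobs(n,im,(0,150,80),(8,255,255),8,114,box)]; 
    b=np.array(b); print(n,len(b),b)
    if len(b)==6:
        c=b.mean(0); a=np.degrees(np.arctan2(*(b-c)[:,1::-1].T)); print('c',c,'r',np.hypot(*(b-c)[:,:2].T),'a',np.sort(a%60))
# sill on the table
h=cv2.cvtColor(p,cv2.COLOR_BGR2HSV); m=cv2.inRange(h,np.array((22,150,150)),np.array((35,255,255)));m[:305]=0
cs=max(cv2.findContours(m,0,2)[0],key=cv2.contourArea); bx=cv2.boxPoints(cv2.minAreaRect(cs)); print('sill',[ray('top',*x,2).round(1) for x in bx])
for k,v in dict(blue=((105,130,60),(125,255,255))).items():
    print('bluelatch',blobs('top',p,*v,20,140,(400,180,460,260)),blobs('scene',q,*v,20,140,(190,190,260,250)))
cols=dict(red=((0,150,80),(8,255,255)),blue=((105,130,60),(125,255,255)),yellow=((20,150,120),(32,255,255)),white=((0,0,170),(180,60,255)))
for k,v in cols.items():
    print(k,blobs('top',p,*v,25,55,(130,215,245,328)),blobs('scene',q,*v,25,45,(405,215,530,328)))
print([dep('top',u,v,d).round(0) for u,v in((303,175),(452,160),(315,314),(462,297),(208,243),(150,155),(160,165))])
x=np.hstack([cv2.resize(p[145:330,330:475],None,fx=2.7,fy=2.7,interpolation=2),cv2.resize(p[140:325,130:265],None,fx=2.7,fy=2.7,interpolation=2)]);cv2.imwrite('pics/crop0.png',x);print(x.shape)
```

```text
top 6 [[ 626.1 -134.6  114. ]
 [ 623.2 -201.1  114. ]
 [ 569.6  -98.5  114. ]
 [ 563.5 -231.8  114. ]
 [ 510.3 -129.4  114. ]
 [ 507.3 -195.7  114. ]]
c [ 566.66666667 -165.18333333  114.        ] r [66.84056694 66.97779275 66.74781936 66.69188898 66.76562031 66.75079067] a [27.20484345 27.22954252 27.27845645 27.48123959 27.57145395 27.59133491]
scene 6 [[ 505.8 -194.8  114. ]
 [ 507.7 -128.2  114. ]
 [ 562.9 -231.2  114. ]
 [ 568.4  -98.2  114. ]
 [ 621.8 -199.9  114. ]
 [ 624.5 -133.9  114. ]]
c [ 565.18333333 -164.36666667  114.        ] r [66.72756593 67.91436806 66.87232653 66.24480902 66.843584   66.68346663] a [27.13466203 27.1862755  27.21677927 27.82321585 27.88710026 28.04327434]
sill [array([ 399.3, -101.6,    2. ]), array([ 413.3, -259.4,    2. ]), array([ 363.7, -262.3,    2. ]), array([ 349.8, -105.6,    2. ])]
bluelatch [(np.int32(148), array([443.6, 198.9]), array([ 625.6, -289.4,  140. ])), (np.int32(45), array([434.7, 202.6]), array([ 618.6, -271.5,  140. ])), (np.int32(36), array([432.6, 220.9]), array([ 581.9, -265.4,  140. ]))] [(np.int32(680), array([213. , 225.3]), array([ 618.2, -268.2,  140. ]))]
red [(np.int32(205), array([163.1, 286.6]), array([469.8, 286.4,  55. ]))] [(np.int32(257), array([491.2, 247.9]), array([478.8, 292.2,  45. ]))]
blue [(np.int32(154), array([204.7, 287.6]), array([466.1, 199.2,  55. ]))] [(np.int32(240), array([449.3, 239. ]), array([474.8, 203.3,  45. ]))]
yellow [(np.int32(216), array([162.9, 244.1]), array([559.8, 289.6,  55. ]))] [(np.int32(303), array([490.2, 283.6]), array([569.6, 294.9,  45. ]))]
white [(np.int32(171), array([204.7, 242.8]), array([560.9, 200.8,  55. ]))] [(np.int32(275), array([444.8, 274.3]), array([567.6, 202.8,  45. ]))]
[array([694., -11.,  93.]), array([ 749., -347.,    3.]), array([406., -31.,  93.]), array([ 434., -325.,   98.]), array([559., 192.,  62.]), array([746., 312.,  90.]), array([735., 302.,  52.])]
(500, 756, 3)
```

View pics/crop0.png

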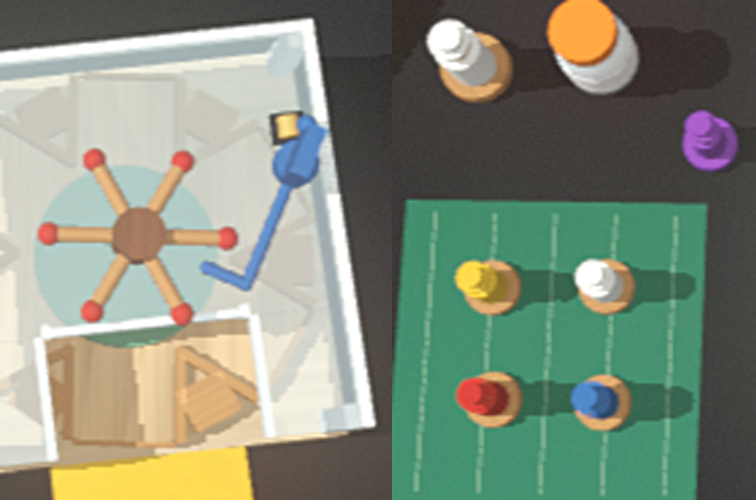

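```bash
cat >> h.py <<'E'
def go(x,y,z,ang,s=None):
    """offset to target in tool axes (mm) and yaw (rad) ; ang = world direction of tool x, deg"""
    s=s or arm.observe(); R=quatR(s['eef_rot']); a=np.degrees(np.arctan2(R[1,0],R[0,0]))
    d=R.T@(np.array([x,y,z])-s['tcp_pos']); w=-((ang-a+90)%180-90)
    print('t%.1f'%s['time'],'tcp',np.round(s['tcp_pos'],1),'ang %.1f'%a,'slide',d.round(1),'len %.0f'%np.linalg.norm(d),'yaw %.3f'%np.radians(w),'op %.1f'%s['opening'],'F',np.round(s['contact_force'],1),'j6 %.2f'%s['joint_pos'][5])
S=np.array([566,-164.8]); YAW=5.2
def case(x,y):
    c,n=np.cos(np.radians(YAW)),np.sin(np.radians(YAW)); return S+[c*x-n*y,n*x+c*y]
E
python3 - <<'E'
from h import *
k=case(43,-126);print(k,case(-111,0)); go(*k,250,YAW+60)
from scipy.optimize import least_squares
cols=dict(red=((0,150,80),(8,255,255)),blue=((105,130,60),(125,255,255)),yellow=((20,150,120),(32,255,255)),white=((0,0,150),(180,60,255)))
for k,v in cols.items():
    P=[]
    for n,box in(('top',(130,215,245,328)),('scene',(405,215,530,328))):
        p=cv2.imread(f'pics/{n}0.png');d=np.load(f'{n}0.npy');m=cv2.inRange(cv2.cvtColor(p,cv2.COLOR_BGR2HSV),np.array(v[0]),np.array(v[1]))
        R,o,c,f=pose(n); vs,us=np.nonzero(m); i=(us>box[0])&(us<box[2])&(vs>box[1])&(vs<box[3])&(d[vs,us]>0); us,vs=us[i],vs[i]
        Q=o+(np.c_[(us-c['cx'])/f,(vs-c['cy'])/f,np.ones(len(us))]*d[vs,us][:,None])@R.T
        Q=Q[(Q[:,2]>14)&(Q[:,2]<42)];P.append(Q)
    A=np.vstack(P); r=least_squares(lambda x:np.hypot(*(A[:,:2]-x).T)-14,A[:,:2].mean(0),loss='soft_l1'); print(k,[len(q) for q in P],r.x.round(1),np.abs(r.fun).mean().round(1))
E
```

```text
[ 620.24273425 -286.38423328] [ 455.45683175 -174.8602164 ]
t0.1 tcp [138.3 506.1 249.9] ang 74.7 slide [-6.374e+02  6.739e+02  4.000e-01] len 928 yaw 0.166 op 85.2 F [-0.2  0.1 -0.3] j6 1.43
red [39, 102] [471.4 292.4] 1.2
blue [16, 95] [466.8 204.2] 1.1
yellow [47, 107] [562.5 295.7] 1.1
white [29, 101] [561.5 202.4] 2.2
```

```bash
for i in 1 2 3; do python3 -m crank '{"slide":[[-41.5,44,0],[-41.5,44,0],[-41.5,44,0],[-41.5,44,0],[-41.5,44,0]],"yaw":[0,0,0,0,0],"hand":[40,40,40,40,40]}' 30; done
python3 - <<'E'
from h import *
go(*case(43,-126),250,YAW+60)
E
```

```text
time: 0.78
tcp_pos: [296.5, 246.6, 250.3]
eef_rot: [0.0, 0.795, 0.607, 0.0]
contact_force: [1.6, 1.2, -0.7]
opening: 40.1
time: 1.4
tcp_pos: [454.1, -11.9, 250.3]
eef_rot: [0.0, 0.795, 0.607, 0.0]
contact_force: [0.7, 1.2, 0.0]
opening: 40.2
time: 2.02
tcp_pos: [611.6, -269.8, 250.0]
eef_rot: [-0.0, 0.795, 0.607, 0.0]
contact_force: [0.5, -0.4, 0.3]
opening: 40.1
t2.0 tcp [ 611.6 -269.8  250. ] ang 74.7 slide [-13.7  12.7   0. ] len 19 yaw 0.166 op 40.1 F [ 0.5 -0.4  0.3] j6 -0.26
```

```bash
python3 -m crank '{"slide":[[-13.7,12.7,0],[0,0,0]],"yaw":[0.166,0],"hand":[40,40]}'
python3 - <<'E'
from h import *
s=arm.observe();p,d=arm.get_image('wrist');cv2.imwrite('pics/w1.png',p)
m=cv2.inRange(cv2.cvtColor(p,cv2.COLOR_BGR2HSV),np.array((105,130,60)),np.array((125,255,255)))
R,o,c,f=pose('wrist',s); vs,us=np.nonzero(m&(d>0).astype(np.uint8)*255)
Q=o+(np.c_[(us-c['cx'])/f,(vs-c['cy'])/f,np.ones(len(us))]*d[vs,us][:,None])@R.T
T=Q[(Q[:,2]>146)&(Q[:,2]<160)]; print(len(T),Q[:,2].max(),T.mean(0))
if len(T)>20: print(cv2.minAreaRect(T[:,:2].astype(np.float32)))
go(*case(43,-126),143,YAW+60,s)
E
```

```text
time: 2.28
tcp_pos: [619.5, -285.8, 249.0]
eef_rot: [-0.001, 0.843, 0.538, -0.0]
contact_force: [-0.4, 0.3, -0.6]
opening: 40.0
1611 154.768333923454 [ 616.86395753 -285.25369395  152.5088884 ]
((618.4960327148438, -286.0796813964844), (13.89026927947998, 41.02975082397461), 65.09593200683594)
t2.3 tcp [ 619.5 -285.8  249. ] ang 65.1 slide [ -0.3   1.1 106. ] len 106 yaw -0.001 op 40.0 F [-0.4  0.3 -0.6] j6 -0.11
```

View pics/w1.png

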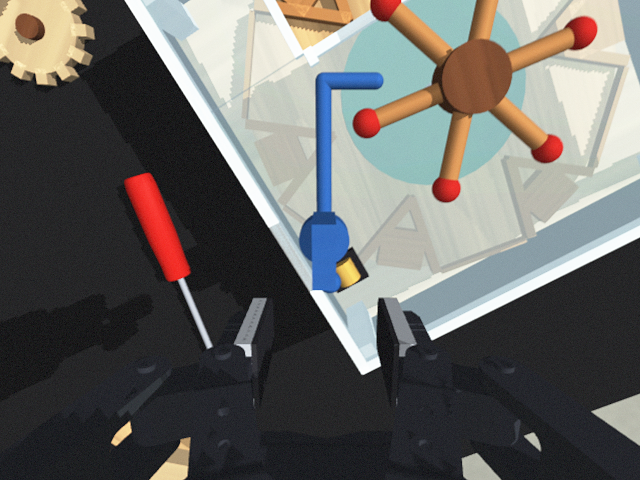

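```bash
python3 -m crank '{"slide":[[0,1,53],[-0.5,0,53],[0,0,0],[0,0,0],[0,0,0]],"yaw":[0,0,0,0,0],"hand":[40,40,40,8,8]}' 30;  python3 -m crank '{"slide":[[0,0,0],[0,0,0]],"yaw":[0,0],"hand":[8,8]}' 30
```

```text
time: 2.95
tcp_pos: [620.7, -287.2, 147.5]
eef_rot: [0.002, 0.842, 0.539, -0.0]
contact_force: [-5.5, -6.7, 1.5]
opening: 13.5
time: 3.2
tcp_pos: [620.7, -287.2, 147.5]
eef_rot: [0.002, 0.843, 0.539, -0.0]
contact_force: [-3.3, -4.7, 1.8]
opening: 13.6
```

```bash
python3 -m crank '{"slide":[[0,0,0],[0,0,0],[0,0,0],[0,0,0],[0,0,0]],"yaw":[-0.16,-0.16,-0.16,-0.16,-0.16],"hand":[8,8,8,8,8]}' 30;  python3 -m crank '{"slide":[[0,0,0],[0,0,0]],"yaw":[0,0],"hand":[8,40]}' 30;python3 -m crank '{"slide":[[0,0,0],[0,0,-50],[0,0,-50],[0,0,0]],"yaw":[0,0,0,0],"hand":[40,40,40,40]}' 30
python3 - <<'E'
from h import *
s=arm.observe();p,d=arm.get_image('wrist');cv2.imwrite('pics/w2.png',p)
m=cv2.inRange(cv2.cvtColor(p,cv2.COLOR_BGR2HSV),np.array((105,130,60)),np.array((125,255,255)))
R,o,c,f=pose('wrist',s); vs,us=np.nonzero(m&(d>0).astype(np.uint8)*255)
Q=o+(np.c_[(us-c['cx'])/f,(vs-c['cy'])/f,np.ones(len(us))]*d[vs,us][:,None])@R.T
T=Q[(Q[:,2]>146)&(Q[:,2]<160)]; print(len(T))
if len(T)>20: print(cv2.minAreaRect(T[:,:2].astype(np.float32)))
h=cv2.cvtColor(p,cv2.COLOR_BGR2HSV);m=cv2.inRange(h,np.array((0,150,80)),np.array((8,255,255)))
N,_,st,c=cv2.connectedComponentsWithStats(m)
for i in range(1,N):
    if st[i,4]>80:
        X=ray('wrist',*c[i],114,s); v=X[:2]-S; print(c[i].round(),X.round(1),'r %.1f'%np.hypot(*v),'a %.1f'%np.degrees(np.arctan2(v[1],v[0])))
E
```

```text
time: 3.82
tcp_pos: [620.7, -286.3, 147.5]
eef_rot: [0.002, 0.564, 0.826, -0.0]
contact_force: [-4.5, -0.3, 3.3]
opening: 13.0
time: 4.08
tcp_pos: [621.4, -286.0, 146.5]
eef_rot: [0.002, 0.567, 0.824, 0.0]
contact_force: [-0.1, -0.4, 0.8]
opening: 30.4
time: 4.58
tcp_pos: [622.4, -286.4, 249.3]
eef_rot: [0.004, 0.566, 0.824, 0.0]
contact_force: [-0.4, -0.1, -0.0]
opening: 40.0
1614
((618.1961059570312, -286.1536865234375), (40.489646911621094, 13.807291984558105), 21.014881134033203)
[190.  86.] [ 562.2 -396.9  114. ] r 232.1 a -90.9
[533. 120.] [ 504.6 -194.1  114. ] r 68.0 a -154.5
[624. 163.] [ 506.9 -127.   114. ] r 70.1 a 147.4
[441. 184.] [ 561.  -229.7  114. ] r 65.1 a -94.4
[616. 264.] [567.1 -94.8 114. ] r 70.0 a 89.1
[443. 280.] [ 620.  -199.3  114. ] r 64.1 a -32.6
[526. 317.] [ 624.  -132.4  114. ] r 66.5 a 29.2
```

View pics/w2.png

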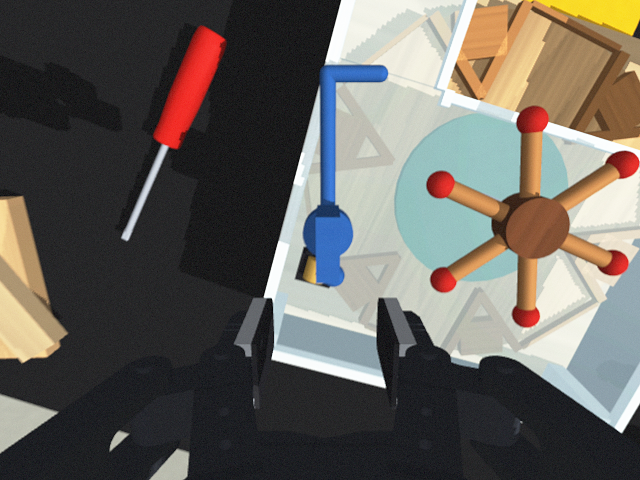

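```bash
sed -i 's/S=np.array(.*; YAW/S=np.array([565.5,-164.5]); YAW/' h.py
cat >> h.py <<'E'
def spoke(a,z=126,r=48,s=None):
    t=np.radians(a); go(*(S+r*np.array([np.cos(t),np.sin(t)])),z,a-90,s)
E
python3 -c "
from h import *
spoke(87.4,200)"
```

```text
t4.6 tcp [ 621.5 -285.9  246.7] ang 111.0 slide [177.6  10.4  46.1] len 184 yaw -1.159 op 39.8 F [-0.8 -0.4 -0.9] j6 -0.90
```

```bash
python3 -m crank '{"slide":[[59,3.5,15],[59,3.5,15],[59,3.5,15],[0,0,0],[0,0,0]],"yaw":[0,0,0,-0.166,-0.166],"hand":[28,28,28,28,28]}' 25;  python3 -m crank '{"slide":[[0,0,0],[0,0,0],[0,0,0],[0,0,0],[0,0,0]],"yaw":[-0.166,-0.166,-0.166,-0.166,-0.166],"hand":[28,28,28,28,28]}'; python3 -c "
from h import *
spoke(87.4)"
```

```text
time: 5.25
tcp_pos: [565.7, -115.2, 198.2]
eef_rot: [-0.001, 0.419, 0.908, -0.0]
contact_force: [-0.3, -0.2, 1.0]
opening: 27.9
time: 5.88
tcp_pos: [565.9, -116.2, 198.1]
eef_rot: [-0.001, 0.018, 1.0, 0.0]
contact_force: [0.7, -0.8, 0.8]
opening: 28.0
t5.9 tcp [ 565.9 -116.2  198.1] ang 177.9 slide [-1.9 -0.4 72.1] len 72 yaw 0.009 op 28.0 F [ 0.7 -0.8  0.8] j6 -1.86
```

```bash
python3 -m crank '{"slide":[[-2,-0.4,36],[0,0,36],[0,0,0],[0,0,0],[0,0,0]],"yaw":[0,0,0,0,0],"hand":[28,28,28,6,6]}' 20;  python3 -m crank '{"slide":[[0,0,0],[6.5,0.4,0],[0,0,0],[0,0,0]],"yaw":[0,-0.136,0,0],"hand":[6,6,6,6]}'; python3 -c "
from h import *
spoke(95.2)"
```

```text
time: 6.5
tcp_pos: [568.4, -116.9, 127.9]
eef_rot: [-0.0, 0.021, 1.0, 0.0]
contact_force: [-1.5, 0.4, -4.5]
opening: 11.0
time: 7.0
tcp_pos: [561.6, -116.9, 127.9]
eef_rot: [-0.0, -0.047, 0.999, -0.001]
contact_force: [-4.3, -2.8, -0.9]
opening: 10.9
t7.0 tcp [ 561.6 -116.9  127.9] ang -174.6 slide [0.4 0.3 1.9] len 2 yaw 0.003 op 10.9 F [-4.3 -2.8 -0.9] j6 -2.00
```

```bash
cat >> h.py <<'E'
cols=dict(red=((0,150,80),(8,255,255)),blue=((105,130,60),(125,255,255)),yellow=((20,150,120),(32,255,255)),white=((0,0,150),(180,60,255)))
def figs():
    from scipy.optimize import least_squares
    im={n:arm.get_image(n) for n in('top','scene')}; out={}
    for k,v in cols.items():
        P=[]
        for n in im:
            p,d=im[n]; m=cv2.inRange(cv2.cvtColor(p,cv2.COLOR_BGR2HSV),np.array(v[0]),np.array(v[1]))
            R,o,c,f=pose(n); vs,us=np.nonzero((m>0)&(d>0))
            Q=o+(np.c_[(us-c['cx'])/f,(vs-c['cy'])/f,np.ones(len(us))]*d[vs,us][:,None])@R.T
            P.append(Q[(Q[:,2]>14)&(Q[:,2]<42)&(Q[:,0]>390)&(Q[:,0]<640)&(Q[:,1]>120)&(Q[:,1]<370)])
        A=np.vstack(P)
        if len(A)<20: print(k,'none',len(A)); continue
        A=A[np.hypot(*(A[:,:2]-np.median(A[:,:2],axis=0)).T)<30]
        r=least_squares(lambda x:np.hypot(*(A[:,:2]-x).T)-14,A[:,:2].mean(0),loss='soft_l1'); out[k]=r.x; print(k,[len(q) for q in P],r.x.round(1),'res',np.abs(r.fun).mean().round(1))
    return im,out
E
python3 -m crank '{"slide":[[0,0,0],[0,0,0],[0,0,-50],[0,0,-50],[0,0,0]],"yaw":[0,0,0,0,0],"hand":[30,40,70,70,70]}' 20
python3 - <<'E'
from h import *
im,o=figs(); cv2.imwrite('pics/top2.png',im['top'][0])
go(*o['blue'],225,-100)
E
```

```text
time: 7.62
tcp_pos: [564.7, -117.0, 231.7]
eef_rot: [0.004, -0.047, 0.999, -0.001]
contact_force: [0.6, -0.6, -0.5]
opening: 69.9
red [41, 100] [471.  292.5] res 1.1
blue [11, 84] [466.7 204.2] res 1.1
yellow [44, 108] [562.3 295.9] res 1.2
white [43, 103] [561.3 202.1] res 1.0
t7.7 tcp [ 562.5 -116.4  227.7] ang -174.6 slide [ 65.1 328.2   2.5] len 335 yaw -1.302 op 70.1 F [ 0.4  0.8 -0.7] j6 -2.00
```

```bash
for i in 1 2; do python3 -m crank '{"slide":[[0,0,0],[0,0,0],[0,0,0],[0,0,0],[0,0,0]],"yaw":[0.158,0.158,0.158,0.158,0.158],"hand":[70,70,70,70,70]}' 20; done
python3 - <<'E'
from h import *
go(466.7,204.2,110,95)
E
```

```text
time: 8.35
tcp_pos: [561.3, -116.0, 225.7]
eef_rot: [-0.001, 0.343, 0.939, 0.0]
contact_force: [-1.0, -0.4, -0.2]
opening: 69.8
time: 8.98
tcp_pos: [561.4, -116.0, 225.7]
eef_rot: [-0.001, 0.678, 0.735, -0.0]
contact_force: [-1.0, -0.6, -1.6]
opening: 69.8
t9.0 tcp [ 561.4 -116.   225.7] ang 94.6 slide [326.6 -68.5 116.2] len 353 yaw -0.007 op 69.8 F [-1.  -0.6 -1.6] j6 -0.41
```

```bash
python3 -m crank '{"slide":[[46.7,-9.8,0],[46.7,-9.8,10],[46.7,-9.8,15],[46.7,-9.8,20],[46.7,-9.8,24]],"yaw":[0,0,0,0,0],"hand":[70,70,70,70,70]}' 20;python3 -m crank '{"slide":[[46.7,-9.8,24],[46.5,-9.8,23],[0,0,0]],"yaw":[-0.007,0,0],"hand":[70,70,70]}' 20;  python3 - <<'E'
from h import *
s=arm.observe();p,d=arm.get_image('wrist');cv2.imwrite('pics/w3.png',p)
go(466.7,204.2,34,95,s)
E
```

```text
time: 9.6
tcp_pos: [492.2, 113.5, 156.7]
eef_rot: [-0.0, 0.676, 0.737, -0.0]
contact_force: [0.6, 0.7, 0.2]
opening: 69.9
time: 9.98
tcp_pos: [462.1, 205.2, 108.4]
eef_rot: [-0.002, 0.672, 0.74, -0.002]
contact_force: [-0.8, 0.2, 0.6]
opening: 69.9
t10.0 tcp [462.1 205.2 108.4] ang 95.5 slide [-1.4  4.9 74.4] len 75 yaw 0.009 op 69.9 F [-0.8  0.2  0.6] j6 0.18
```

View pics/w3.png

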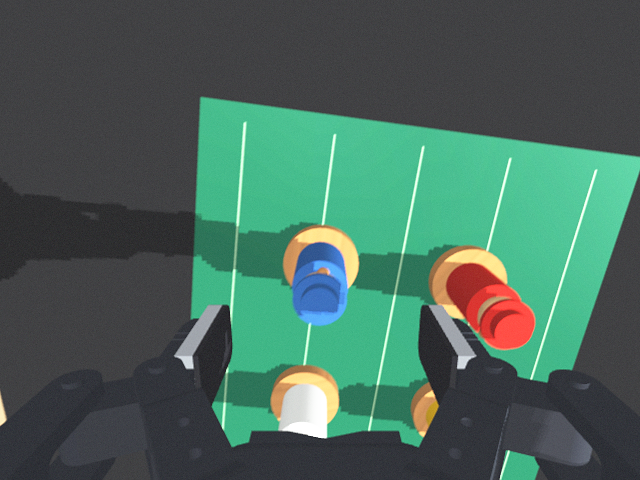

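```bash
python3 -m crank '{"slide":[[0,2,30],[0,0,25],[0,0,0],[0,0,0]],"yaw":[0,0,0,0],"hand":[60,60,60,60]}' 20;  python3 - <<'E'
from h import *
go(466.7,204.2,34,95)
E
```

```text
time: 10.52
tcp_pos: [468.2, 203.0, 57.0]
eef_rot: [0.0, 0.674, 0.739, 0.0]
contact_force: [-0.4, 0.2, -0.1]
opening: 60.0
t10.5 tcp [468.2 203.   57. ] ang 95.2 slide [ 1.4 -1.4 23. ] len 23 yaw 0.004 op 60.0 F [-0.4  0.2 -0.1] j6 0.17
```

```bash
python3 -m crank '{"slide":[[1.4,-1.4,22],[0,0,0],[0,0,0],[0,0,0],[0,0,0]],"yaw":[0,0,0,0,0],"hand":[60,60,20,20,20]}' 30; python3 -m crank '{"slide":[[0,0,0],[0,0,-40],[0,0,-60],[0,0,-30],[0,0,0]],"yaw":[0,0,0,0,0],"hand":[20,20,20,20,20]}';  python3 - <<'E'
from h import *
print(case(-120,0));go(*case(-120,0),165,95)
E
```

```text
time: 11.15
tcp_pos: [466.8, 204.8, 35.4]
eef_rot: [0.001, 0.674, 0.739, 0.001]
contact_force: [-0.6, -0.6, 6.2]
opening: 27.1
time: 11.78
tcp_pos: [467.8, 205.2, 167.1]
eef_rot: [0.001, 0.674, 0.739, 0.002]
contact_force: [-0.3, 0.4, -1.6]
opening: 27.3
[ 445.99387217 -175.37590962]
t11.8 tcp [467.8 205.2 167.1] ang 95.3 slide [-377.   -56.7    1.5] len 381 yaw 0.005 op 27.3 F [-0.3  0.4 -1.6] j6 0.18
```

```bash
python3 -m crank '{"slide":[[-54,-8.1,0],[-54,-8.1,0],[-54,-8.1,0],[-54,-8.1,0],[-54,-8.1,0]],"yaw":[0,0,0,0,0],"hand":[20,20,20,20,20]}'; python3 -m crank '{"slide":[[-54,-8.1,0],[-53,-8.1,0],[0,0,0],[0,0,0]],"yaw":[0,0,0,0],"hand":[20,20,20,20]}';  cat >> h.py <<'E'
def wheel(name):
    s=arm.observe();p,d=arm.get_image('wrist');cv2.imwrite(f'pics/{name}.png',p)
    h=cv2.cvtColor(p,cv2.COLOR_BGR2HSV);m=cv2.inRange(h,np.array((0,150,80)),np.array((8,255,255)))|cv2.inRange(h,np.array((173,150,80)),np.array((180,255,255)))
    N,_,st,c=cv2.connectedComponentsWithStats(m)
    for i in range(1,N):
        if st[i,4]>80:
            X=ray('wrist',*c[i],114,s); v=X[:2]-S
            if np.hypot(*v)<90: print(c[i].round(),st[i,4],X.round(1),'r %.1f'%np.hypot(*v),'a %.1f'%(np.degrees(np.arctan2(v[1],v[0]))%360))
    return s
E
python3 - <<'E'
from h import *
s=wheel('w4');go(*case(-120,0),165,95,s)
E
```

```text
time: 12.4
tcp_pos: [449.6, -69.4, 163.5]
eef_rot: [-0.001, 0.674, 0.739, -0.0]
contact_force: [0.7, -0.3, -0.7]
opening: 27.1
time: 12.9
tcp_pos: [443.5, -175.5, 163.4]
eef_rot: [-0.001, 0.674, 0.739, -0.0]
contact_force: [0.6, 0.4, -1.4]
opening: 27.3
t12.9 tcp [ 443.5 -175.5  163.4] ang 95.2 slide [-0.1  2.5 -1.6] len 3 yaw 0.004 op 27.3 F [ 0.6  0.4 -1.4] j6 -0.62
```

View pics/w4.png

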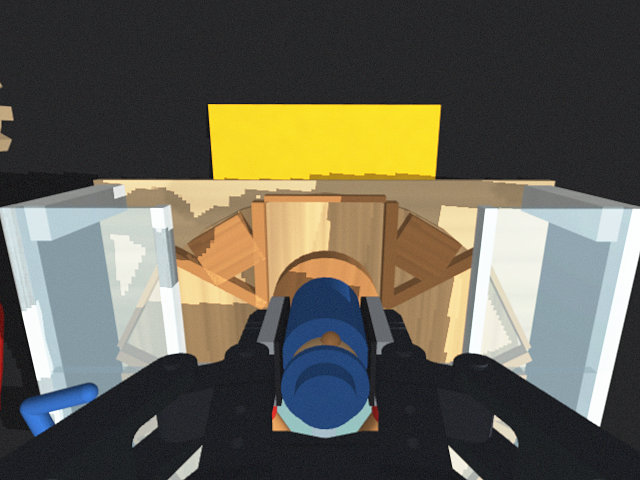

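```bash
python3 -m crank '{"slide":[[0,2,40],[0,0,40],[0,0,20],[0,0,0],[0,0,0]],"yaw":[0,0,0,0,0],"hand":[20,20,20,20,20]}'; python3 -m crank '{"slide":[[0,0,7],[0,0,0],[0,0,0]],"yaw":[0,0,0],"hand":[20,20,20]}'
```

```text
time: 13.58
tcp_pos: [446.8, -175.3, 65.0]
eef_rot: [0.0, 0.673, 0.739, 0.0]
contact_force: [-0.3, 0.7, 0.2]
opening: 26.9
time: 13.95
tcp_pos: [446.4, -175.8, 57.5]
eef_rot: [0.0, 0.674, 0.739, 0.0]
contact_force: [-0.0, 0.3, -1.4]
opening: 27.1
```

```bash
python3 -m crank '{"slide":[[0,0,2.5],[0,0,0],[0,0,0]],"yaw":[0,0,0],"hand":[20,20,20]}'; python3 -m crank '{"slide":[[0,0,1.5],[0,0,0],[0,0,0]],"yaw":[0,0,0],"hand":[20,20,20]}'
```

```text
time: 14.32
tcp_pos: [446.3, -175.7, 54.8]
eef_rot: [-0.0, 0.674, 0.739, -0.0]
contact_force: [0.3, 0.1, -2.1]
opening: 26.9
time: 14.7
tcp_pos: [446.4, -175.8, 53.4]
eef_rot: [0.0, 0.674, 0.739, -0.0]
contact_force: [-0.1, -0.6, 3.4]
opening: 27.1
```

```bash
python3 -m crank '{"slide":[[0,0,0],[0,0,0],[0,0,-40],[0,0,-55],[0,0,-15]],"yaw":[0,0,0,0,0],"hand":[50,50,50,50,50]}'; python3 -m crank '{"slide":[[0,0,0],[0,0,0]],"yaw":[0,0],"hand":[30,30]}'
python3 - <<'E'
from h import *
s=wheel('w5');spoke(155.2,165,s=s)
E
```

```text
time: 15.32
tcp_pos: [447.7, -176.5, 166.4]
eef_rot: [0.002, 0.674, 0.739, 0.001]
contact_force: [-0.1, 0.3, 0.1]
opening: 50.0
time: 15.58
tcp_pos: [445.7, -175.4, 162.3]
eef_rot: [-0.001, 0.674, 0.739, -0.0]
contact_force: [0.0, -0.3, -0.1]
opening: 30.0
[378. 413.] 142 [ 509.8 -141.   114. ] r 60.4 a 157.1
[271. 412.] 96 [ 514.3 -195.8  114. ] r 60.0 a 211.5
t15.6 tcp [ 445.7 -175.4  162.3] ang 95.3 slide [23.9 78.8 -2.8] len 82 yaw 0.525 op 30.0 F [ 0.  -0.3 -0.1] j6 -0.62
```

View pics/w5.png

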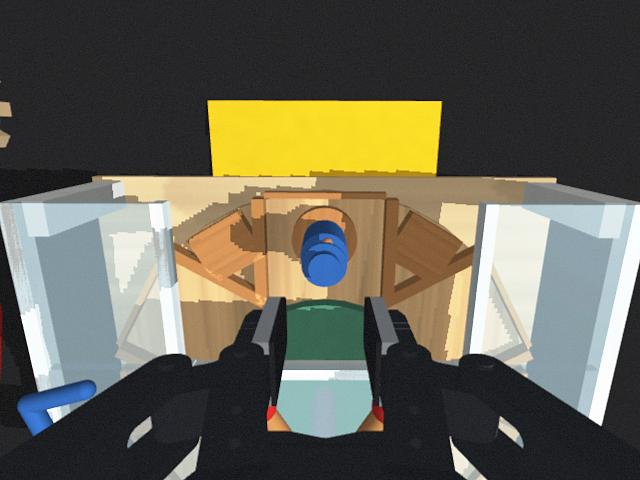

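```bash
python3 -m crank '{"slide":[[12,39.4,0],[11.9,39.4,0],[0,0,0],[0,0,0],[0,0,0]],"yaw":[0,0,0.175,0.175,0.175],"hand":[30,30,30,30,30]}' 20; python3 -m crank '{"slide":[[0,0,0],[0,0,0]],"yaw":[0,0],"hand":[30,30]}'; python3 -c "
from h import *
spoke(155.2,126)"
```

```text
time: 16.25
tcp_pos: [521.9, -144.3, 161.8]
eef_rot: [-0.001, 0.844, 0.536, -0.001]
contact_force: [0.5, 0.1, 0.6]
opening: 29.8
time: 16.5
tcp_pos: [522.2, -144.6, 162.7]
eef_rot: [-0.0, 0.841, 0.54, -0.0]
contact_force: [0.4, -0.0, -0.4]
opening: 30.0
t16.5 tcp [ 522.2 -144.6  162.7] ang 65.4 slide [ 0.1 -0.3 36.7] len 37 yaw 0.004 op 30.0 F [ 0.4 -0.  -0.4] j6 0.02
```

```bash
python3 -m crank '{"slide":[[0,0,35],[0,0,0],[0,0,0],[0,0,0],[0,0,0]],"yaw":[0,0,0,0,0],"hand":[30,30,6,6,6]}' 20; for i in 1 2; do python3 -m crank '{"slide":[[-8.35,0.73,0],[-8.35,0.73,0],[-8.35,0.73,0],[0,0,0]],"yaw":[-0.1745,-0.1745,-0.1745,0],"hand":[6,6,6,6]}'; done; python3 -c "
from h import *
spoke(215.2,128)"
```

```text
time: 17.12
tcp_pos: [522.7, -144.9, 129.1]
eef_rot: [0.0, 0.842, 0.539, 0.0]
contact_force: [-1.8, -0.9, 3.0]
opening: 10.8
time: 17.62
tcp_pos: [518.4, -169.9, 129.1]
eef_rot: [0.001, 0.675, 0.738, -0.0]
contact_force: [-3.7, -1.3, 7.3]
opening: 10.9
time: 18.12
tcp_pos: [527.2, -193.1, 129.0]
eef_rot: [0.001, 0.462, 0.887, -0.0]
contact_force: [-3.4, -0.9, 8.4]
opening: 10.3
t18.1 tcp [ 527.2 -193.1  129. ] ang 125.0 slide [ 1.3 -0.3  1. ] len 2 yaw -0.003 op 10.3 F [-3.4 -0.9  8.4] j6 -1.09
```

```bash
python3 -m crank '{"slide":[[1.2,0,0],[0,0,0],[0,0,0],[0,0,0],[0,0,-50]],"yaw":[0,0,0,0,0],"hand":[6,6,30,40,65]}' 20; python3 -m crank '{"slide":[[0,0,-20],[0,0,0],[0,0,0],[0,0,0]],"yaw":[0.175,0.175,0.173,0],"hand":[65,65,65,65]}';python3 - <<'E'
from h import *
im,o=figs();s=wheel('w6')
go(*o['white'],130,95)
E
```

```text
time: 18.75
tcp_pos: [524.0, -190.1, 175.6]
eef_rot: [-0.004, 0.461, 0.888, 0.0]
contact_force: [0.7, 0.3, -0.0]
opening: 56.8
time: 19.25
tcp_pos: [526.2, -191.3, 198.1]
eef_rot: [-0.0, 0.674, 0.739, 0.0]
contact_force: [0.2, -0.7, -0.4]
opening: 64.9
red [44, 99] [471.3 292.3] res 1.2
blue none 0
yellow [47, 107] [562.4 295.6] res 1.1
white [38, 107] [561.4 202.1] res 1.1
[306. 236.] 789 [ 510.3 -201.9  114. ] r 66.7 a 214.2
[430. 237.] 772 [ 504.7 -135.3  114. ] r 67.4 a 154.3
[249. 332.] 566 [ 570.5 -230.1  114. ] r 65.8 a 274.4
[482. 334.] 580 [559.2 -95.9 114. ] r 68.8 a 95.2
[415. 420.] 436 [ 621.5 -125.1  114. ] r 68.5 a 35.1
[305. 419.] 489 [ 627.3 -192.9  114. ] r 68.1 a 335.3
t19.4 tcp [ 526.2 -191.4  198.2] ang 95.4 slide [388.4  72.2  68.3] len 401 yaw 0.007 op 64.8 F [ 0.8 -0.4  0.4] j6 -0.57
```

```bash
python3 -m crank '{"slide":[[48.5,9,0],[48.5,9,0],[48.5,9,8],[48.5,9,15],[48.5,9,15]],"yaw":[0,0,0,0,0],"hand":[62,62,62,62,62]}' 20;python3 -m crank '{"slide":[[48.5,9,15],[48.5,9,15],[48.5,9,30],[0,0,25],[0,0,0]],"yaw":[0.007,0,0,0,0],"hand":[62,62,62,62,62]}' 20; python3 -m crank '{"slide":[[0,0,0]],"yaw":[0],"hand":[60]}' 20
python3 - <<'E'
from h import *
go(561.4,202.1,35,95)
E
```

```text
time: 20.02
tcp_pos: [549.1, 55.6, 160.0]
eef_rot: [0.0, 0.673, 0.739, 0.0]
contact_force: [-0.2, -0.4, 0.2]
opening: 62.2
time: 20.65
tcp_pos: [561.5, 201.5, 73.4]
eef_rot: [-0.001, 0.676, 0.737, -0.002]
contact_force: [-0.0, -0.4, 0.4]
opening: 62.3
time: 20.78
tcp_pos: [563.7, 200.9, 76.2]
eef_rot: [0.0, 0.677, 0.736, 0.0]
contact_force: [0.5, -0.3, 0.2]
opening: 60.0
t20.8 tcp [563.7 200.9  76.2] ang 94.8 slide [ 1.4 -2.3 41.2] len 41 yaw -0.003 op 60.0 F [ 0.5 -0.3  0.2] j6 0.14
```

```bash
python3 -m crank '{"slide":[[1.4,-2,25],[0,0,15],[0,0,0],[0,0,0],[0,0,0]],"yaw":[0,0,0,0,0],"hand":[60,60,60,20,20]}' 30; python3 -m crank '{"slide":[[0,0,0],[0,0,0]],"yaw":[0,0],"hand":[20,20]}'; python3 -m crank '{"slide":[[0,0,-40],[0,0,-60],[0,0,-30],[0,0,0]],"yaw":[0,0,0,0],"hand":[20,20,20,20]}';  python3 - <<'E'
from h import *
go(*case(-120,0),165,95)
E
```

```text
time: 21.4
tcp_pos: [561.9, 202.6, 36.3]
eef_rot: [0.0, 0.677, 0.736, 0.001]
contact_force: [-1.9, -1.9, 4.5]
opening: 27.4
time: 21.65
tcp_pos: [561.8, 202.6, 36.3]
eef_rot: [0.001, 0.677, 0.736, 0.001]
contact_force: [-1.0, -0.6, 6.1]
opening: 27.0
time: 22.15
tcp_pos: [562.8, 202.9, 168.1]
eef_rot: [0.001, 0.677, 0.736, 0.002]
contact_force: [-0.5, 0.5, -1.3]
opening: 27.1
t22.1 tcp [562.8 202.9 168.1] ang 94.8 slide [-367.1 -148.3    2.1] len 396 yaw -0.003 op 27.1 F [-0.5  0.5 -1.3] j6 0.14
```

```bash
python3 -m crank '{"slide":[[-52.4,-21.2,0],[-52.4,-21.2,0],[-52.4,-21.2,0],[-52.4,-21.2,0],[-52.4,-21.2,0]],"yaw":[0,0,0,0,0],"hand":[20,20,20,20,20]}'; python3 -m crank '{"slide":[[-52.4,-21.2,0],[-52.4,-21.2,0],[0,0,0],[0,0,0]],"yaw":[0,0,0,0],"hand":[20,20,20,20]}';  python3 - <<'E'
from h import *
go(*case(-120,0),56,95)
E
```

```text
time: 22.78
tcp_pos: [476.1, -68.8, 164.2]
eef_rot: [-0.001, 0.677, 0.736, -0.0]
contact_force: [1.2, -0.1, -0.2]
opening: 27.1
time: 23.28
tcp_pos: [443.5, -175.1, 164.4]
eef_rot: [-0.001, 0.677, 0.736, -0.0]
contact_force: [-1.1, 0.1, -1.8]
opening: 27.2
t23.3 tcp [ 443.5 -175.1  164.4] ang 94.8 slide [ -0.6   2.6 108.4] len 108 yaw -0.004 op 27.2 F [-1.1  0.1 -1.8] j6 -0.61
```

```bash
python3 -m crank '{"slide":[[0,2,40],[0,0,40],[0,0,22],[0,0,6],[0,0,0]],"yaw":[0,0,0,0,0],"hand":[20,20,20,20,20]}'; python3 -m crank '{"slide":[[0,0,1],[0,0,0],[0,0,0]],"yaw":[0,0,0],"hand":[20,20,20]}'
```

```text
time: 23.9
tcp_pos: [446.3, -174.5, 57.4]
eef_rot: [-0.0, 0.676, 0.737, -0.0]
contact_force: [0.2, -0.2, -0.7]
opening: 26.9
time: 24.28
tcp_pos: [446.4, -175.5, 56.8]
eef_rot: [0.0, 0.677, 0.736, 0.0]
contact_force: [-0.2, 0.9, -1.4]
opening: 26.8
```

Lower the last 2.5 mm, release, rise and move to the spoke at 155°.

```bash
python3 -m crank '{"slide":[[0,0,2.5],[0,0,0],[0,0,0]],"yaw":[0,0,0],"hand":[20,20,20]}';python3 -m crank '{"slide":[[0,0,0],[0,0,0],[0,0,-40],[0,0,-55],[0,0,-15]],"yaw":[0,0,0,0,0],"hand":[50,50,50,50,50]}'; python3 -m crank '{"slide":[[0,0,0],[0,0,0]],"yaw":[0,0],"hand":[30,30]}'
python3 - <<'E'
from h import *
s=wheel('w7');spoke(155.2,165,s=s)
p=cv2.imread('pics/w7.png')[130:320,180:460];w=cv2.imread('pics/w5.png')[130:320,180:460]
cv2.imwrite('pics/c7.png',p)
E
```

```text
time: 24.65
tcp_pos: [446.4, -175.6, 54.2]
eef_rot: [0.0, 0.677, 0.736, -0.0]
contact_force: [-1.6, -0.0, 5.9]
opening: 27.2
time: 25.28
tcp_pos: [447.5, -176.1, 166.8]
eef_rot: [0.002, 0.677, 0.736, 0.001]
contact_force: [0.4, -0.4, -0.7]
opening: 49.8
time: 25.52
tcp_pos: [445.5, -175.0, 162.8]
eef_rot: [-0.001, 0.677, 0.736, -0.0]
contact_force: [-0.7, 0.2, -0.6]
opening: 30.1
[378. 412.] 131 [ 510.1 -141.   114. ] r 60.2 a 157.0
[271. 412.] 104 [ 514.4 -195.9  114. ] r 60.0 a 211.5
t25.5 tcp [ 445.5 -175.   162.8] ang 94.8 slide [24.1 78.7 -2.3] len 82 yaw 0.517 op 30.1 F [-0.7  0.2 -0.6] j6 -0.61
```

View pics/c7.png

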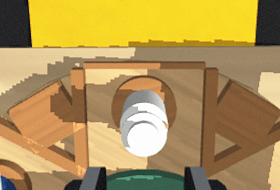

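White stands upright in its stall (crop 145,110) and blue is under the roof at the left. Next step of the wheel.

```bash
python3 -m crank '{"slide":[[12,39.4,0],[12,39.4,0],[0,0,0],[0,0,0],[0,0,0]],"yaw":[0,0,0.172,0.172,0.172],"hand":[30,30,30,30,30]}' 20; python3 -m crank '{"slide":[[0,0,0],[0,0,0]],"yaw":[0,0],"hand":[30,30]}'; python3 -c "
from h import *
spoke(155.2,128)"; python3 -m crank '{"slide":[[0,0,35],[0,0,0],[0,0,0],[0,0,0],[0,0,0]],"yaw":[0,0,0,0,0],"hand":[30,30,6,6,6]}' 20; for i in 1 2; do python3 -m crank '{"slide":[[-8.35,0.73,0],[-8.35,0.73,0],[-8.35,0.73,0],[0,0,0]],"yaw":[-0.1745,-0.1745,-0.1745,0],"hand":[6,6,6,6]}'; done; python3 -c "
from h import *
spoke(215.2,128)"
```

```text
time: 26.2
tcp_pos: [522.0, -144.3, 162.3]
eef_rot: [-0.001, 0.844, 0.537, -0.001]
contact_force: [0.4, -0.3, -0.4]
opening: 30.4
time: 26.45
tcp_pos: [522.3, -144.6, 163.1]
eef_rot: [-0.0, 0.841, 0.541, -0.0]
contact_force: [0.6, 0.3, -0.7]
opening: 29.8
t26.4 tcp [ 522.3 -144.6  163.1] ang 65.5 slide [ 0.1 -0.4 35.1] len 35 yaw 0.005 op 29.8 F [ 0.6  0.3 -0.7] j6 0.02
time: 27.08
tcp_pos: [522.8, -145.0, 129.6]
eef_rot: [0.0, 0.842, 0.539, 0.0]
contact_force: [-2.0, 0.2, 2.6]
opening: 10.8
time: 27.58
tcp_pos: [518.5, -170.0, 129.5]
eef_rot: [0.001, 0.674, 0.738, -0.0]
contact_force: [-2.7, 0.6, 7.3]
opening: 10.9
time: 28.08
tcp_pos: [527.4, -193.1, 129.5]
eef_rot: [0.001, 0.461, 0.887, -0.0]
contact_force: [-3.6, -1.2, 8.5]
opening: 10.4
t28.1 tcp [ 527.4 -193.1  129.5] ang 125.1 slide [ 1.4 -0.4  1.5] len 2 yaw -0.002 op 10.4 F [-3.6 -1.2  8.5] j6 -1.09
```

```bash
python3 -m crank '{"slide":[[1.2,0,0],[0,0,0],[0,0,0],[0,0,0],[0,0,-50]],"yaw":[0,0,0,0,0],"hand":[6,6,30,40,62]}' 20; python3 -m crank '{"slide":[[0,0,-20],[0,0,0],[0,0,0],[0,0,0]],"yaw":[0.175,0.175,0.173,0],"hand":[62,62,62,62]}';python3 - <<'E'
from h import *
im,o=figs();s=wheel('w8')
go(*o['red'],130,95)
E
```

```text
time: 28.7
tcp_pos: [524.1, -190.2, 176.1]
eef_rot: [-0.004, 0.46, 0.888, 0.0]
contact_force: [0.6, -0.4, 1.5]
opening: 56.9
time: 29.2
tcp_pos: [526.3, -191.4, 198.7]
eef_rot: [-0.0, 0.674, 0.739, 0.0]
contact_force: [-0.0, -0.1, -0.0]
opening: 62.2
red [42, 99] [470.8 292.6] res 1.1
blue none 0
yellow [50, 106] [562.5 295.8] res 1.0
white none 0
[306. 236.] 793 [ 510.4 -202.1  114. ] r 66.7 a 214.3
[430. 237.] 771 [ 504.7 -135.4  114. ] r 67.4 a 154.4
[251. 331.] 468 [ 570.5 -229.   114. ] r 64.7 a 274.4
[481. 334.] 605 [559.5 -96.3 114. ] r 68.5 a 95.0
[413. 419.] 356 [ 621.4 -126.1  114. ] r 67.8 a 34.5
[305. 419.] 478 [ 627.5 -192.8  114. ] r 68.2 a 335.4
t29.4 tcp [ 526.3 -191.5  198.6] ang 95.5 slide [487.1  -9.1  68.8] len 492 yaw 0.008 op 62.2 F [-0.3  0.8 -0.1] j6 -0.57
```

```bash
python3 -m crank '{"slide":[[54,-1,0],[54,-1,0],[54,-1,0],[54,-1,8],[54,-1,15]],"yaw":[0,0,0,0,0],"hand":[62,62,62,62,62]}' 20;python3 -m crank '{"slide":[[54,-1,15],[54,-1,15],[54,-1,15],[54,-1,15],[0,0,35]],"yaw":[0.008,0,0,0,0],"hand":[62,62,62,62,62]}' 20; python3 -m crank '{"slide":[[0,0,0],[0,0,0]],"yaw":[0,0],"hand":[60,60]}' 20
python3 - <<'E'
from h import *
go(470.8,292.6,35,95)
E
```

```text
time: 29.98
tcp_pos: [496.6, 78.4, 176.1]
eef_rot: [0.001, 0.673, 0.74, 0.001]
contact_force: [0.3, 0.1, -0.3]
opening: 62.1
time: 30.6
tcp_pos: [474.4, 295.7, 81.1]
eef_rot: [0.0, 0.674, 0.739, 0.002]
contact_force: [1.0, 0.8, 0.3]
opening: 62.2
time: 30.85
tcp_pos: [474.4, 291.3, 81.7]
eef_rot: [0.0, 0.677, 0.736, 0.0]
contact_force: [0.2, -0.3, 0.4]
opening: 59.6
t30.9 tcp [474.4 291.3  81.7] ang 94.8 slide [ 1.6 -3.5 46.7] len 47 yaw -0.003 op 59.6 F [ 0.2 -0.3  0.4] j6 0.33
```

```bash
python3 -m crank '{"slide":[[1.6,-3.3,30],[0,0,16],[0,0,0],[0,0,0],[0,0,0]],"yaw":[0,0,0,0,0],"hand":[60,60,60,20,20]}' 30; python3 -m crank '{"slide":[[0,0,0],[0,0,0]],"yaw":[0,0],"hand":[20,20]}'; python3 -m crank '{"slide":[[0,0,-40],[0,0,-60],[0,0,-30],[0,0,0]],"yaw":[0,0,0,0],"hand":[20,20,20,20]}';  python3 - <<'E'
from h import *
go(*case(-120,0),165,95)
E
```

```text
time: 31.48
tcp_pos: [471.3, 293.2, 35.9]
eef_rot: [0.0, 0.677, 0.736, 0.001]
contact_force: [-3.0, -1.6, 5.3]
opening: 27.1
time: 31.72
tcp_pos: [471.2, 293.1, 35.9]
eef_rot: [0.0, 0.677, 0.736, 0.001]
contact_force: [-0.7, -0.9, 6.9]
opening: 27.7
time: 32.22
tcp_pos: [472.1, 293.7, 167.6]
eef_rot: [0.001, 0.677, 0.736, 0.002]
contact_force: [0.8, 0.5, 0.8]
opening: 27.3
t32.2 tcp [472.1 293.7 167.6] ang 94.8 slide [-465.2  -65.5    1.5] len 470 yaw -0.003 op 27.3 F [0.8 0.5 0.8] j6 0.34
```

```bash
python3 -m crank '{"slide":[[-58.2,-8.2,0],[-58.2,-8.2,0],[-58.2,-8.2,0],[-58.2,-8.2,0],[-58.2,-8.2,0]],"yaw":[0,0,0,0,0],"hand":[20,20,20,20,20]}'; python3 -m crank '{"slide":[[-58.2,-8.2,0],[-58,-8.2,0],[-58,-8.2,0],[0,0,0],[0,0,0]],"yaw":[0,0,0,0,0],"hand":[20,20,20,20,20]}';  python3 - <<'E'
from h import *
go(*case(-120,0),55,95)
E
```

```text
time: 32.85
tcp_pos: [453.1, -2.2, 163.8]
eef_rot: [-0.001, 0.677, 0.736, -0.0]
contact_force: [0.4, -0.3, 0.4]
opening: 26.9
time: 33.48
tcp_pos: [443.4, -175.7, 163.8]
eef_rot: [-0.001, 0.677, 0.736, -0.0]
contact_force: [-0.3, 0.8, -0.8]
opening: 26.9
t33.5 tcp [ 443.4 -175.7  163.8] ang 94.8 slide [ -0.    2.8 108.8] len 109 yaw -0.004 op 26.9 F [-0.3  0.8 -0.8] j6 -0.61
```

Settle down in steps (last figure: touch at about 54).

```bash
python3 -m crank '{"slide":[[0,2,40],[0,0,40],[0,0,22],[0,0,5],[0,0,0]],"yaw":[0,0,0,0,0],"hand":[20,20,20,20,20]}'; python3 -m crank '{"slide":[[0,0,3.5],[0,0,0],[0,0,0]],"yaw":[0,0,0],"hand":[20,20,20]}'
```

```text
time: 34.1
tcp_pos: [446.4, -175.2, 58.0]
eef_rot: [-0.0, 0.676, 0.737, 0.0]
contact_force: [-0.1, -0.3, 0.1]
opening: 27.1
time: 34.48
tcp_pos: [446.5, -176.2, 54.7]
eef_rot: [0.0, 0.677, 0.736, 0.0]
contact_force: [0.8, 1.2, 0.3]
opening: 27.0
```

```bash
python3 -m crank '{"slide":[[0,0,0.8],[0,0,0],[0,0,0]],"yaw":[0,0,0],"hand":[20,20,20]}';python3 -m crank '{"slide":[[0,0,0],[0,0,0],[0,0,-40],[0,0,-55],[0,0,-15]],"yaw":[0,0,0,0,0],"hand":[50,50,50,50,50]}'; python3 -m crank '{"slide":[[0,0,0],[0,0,0]],"yaw":[0,0],"hand":[30,30]}'
python3 - <<'E'
from h import *
s=wheel('w9');spoke(155.2,165,s=s)
p=cv2.imread('pics/w9.png')[130:320,180:460];cv2.imwrite('pics/c9.png',p)
E
```

```text
time: 34.85
tcp_pos: [446.4, -176.2, 53.8]
eef_rot: [0.0, 0.677, 0.736, 0.0]
contact_force: [-1.2, 0.6, 6.5]
opening: 27.0
time: 35.48
tcp_pos: [447.7, -176.8, 166.5]
eef_rot: [0.002, 0.677, 0.736, 0.001]
contact_force: [0.6, -0.8, -0.1]
opening: 49.7
time: 35.72
tcp_pos: [445.6, -175.7, 162.5]
eef_rot: [-0.001, 0.677, 0.736, -0.0]
contact_force: [-1.0, 0.3, 0.2]
opening: 29.9
[272. 412.] 135 [ 514.3 -196.1  114. ] r 60.2 a 211.7
[379. 412.] 110 [ 509.9 -141.4  114. ] r 60.2 a 157.5
t35.7 tcp [ 445.6 -175.7  162.5] ang 94.8 slide [24.8 78.6 -2.6] len 82 yaw 0.517 op 29.9 F [-1.   0.3  0.2] j6 -0.61
```

View pics/c9.png

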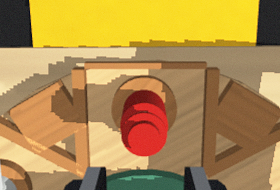

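Red is upright in its stall (crop 145,110). Turn the wheel again.

```bash
python3 -m crank '{"slide":[[12.3,39.3,0],[12.3,39.3,0],[0,0,0],[0,0,0],[0,0,0]],"yaw":[0,0,0.172,0.172,0.172],"hand":[30,30,30,30,30]}' 20; python3 -m crank '{"slide":[[0,0,0],[0,0,0]],"yaw":[0,0],"hand":[30,30]}'; python3 -c "
from h import *
spoke(155.2,128)"; python3 -m crank '{"slide":[[0,0,35],[0,0,0],[0,0,0],[0,0,0],[0,0,0]],"yaw":[0,0,0,0,0],"hand":[30,30,6,6,6]}' 20; for i in 1 2; do python3 -m crank '{"slide":[[-8.35,0.73,0],[-8.35,0.73,0],[-8.35,0.73,0],[0,0,0]],"yaw":[-0.1745,-0.1745,-0.1745,0],"hand":[6,6,6,6]}'; done; python3 -c "
from h import *
spoke(215.2,128)"
```

```text
time: 36.4
tcp_pos: [521.8, -144.5, 162.0]
eef_rot: [-0.001, 0.844, 0.537, -0.001]
contact_force: [-0.2, -0.4, -0.3]
opening: 29.7
time: 36.65
tcp_pos: [522.1, -144.8, 162.8]
eef_rot: [-0.0, 0.841, 0.541, -0.0]
contact_force: [0.2, -1.2, -1.1]
opening: 30.2
t36.6 tcp [ 522.1 -144.8  162.8] ang 65.5 slide [ 0.3 -0.3 34.8] len 35 yaw 0.005 op 30.2 F [ 0.2 -1.2 -1.1] j6 0.02
time: 37.28
tcp_pos: [522.7, -145.0, 129.3]
eef_rot: [0.0, 0.842, 0.539, 0.0]
contact_force: [-2.1, 0.5, 2.1]
opening: 10.9
time: 37.78
tcp_pos: [518.4, -170.0, 129.2]
eef_rot: [0.001, 0.674, 0.738, -0.0]
contact_force: [-3.4, 0.6, 7.6]
opening: 10.8
time: 38.28
tcp_pos: [527.3, -193.1, 129.2]
eef_rot: [0.001, 0.461, 0.887, -0.0]
contact_force: [-3.0, -0.6, 8.4]
opening: 10.9
t38.3 tcp [ 527.3 -193.1  129.2] ang 125.0 slide [ 1.4 -0.3  1.2] len 2 yaw -0.003 op 10.9 F [-3.  -0.6  8.4] j6 -1.09
```

```bash
python3 -m crank '{"slide":[[1.2,0,0],[0,0,0],[0,0,0],[0,0,0],[0,0,-50]],"yaw":[0,0,0,0,0],"hand":[6,6,30,40,62]}' 20; python3 -m crank '{"slide":[[0,0,-20],[0,0,0],[0,0,0],[0,0,0]],"yaw":[0.175,0.175,0.173,0],"hand":[62,62,62,62]}';python3 - <<'E'
from h import *
im,o=figs();s=wheel('w10')
go(*o['yellow'],130,95)
E
```

```text
time: 38.9
tcp_pos: [523.9, -190.4, 175.8]
eef_rot: [-0.004, 0.46, 0.888, 0.0]
contact_force: [0.2, -0.2, 0.4]
opening: 56.9
time: 39.4
tcp_pos: [526.2, -191.5, 198.4]
eef_rot: [-0.0, 0.674, 0.739, 0.0]
contact_force: [0.0, 0.1, 1.2]
opening: 61.9
red none 0
blue none 0
yellow [44, 110] [562.6 295.9] res 1.1
white none 0
[306. 236.] 794 [ 510.4 -202.1  114. ] r 66.7 a 214.3
[431. 238.] 769 [ 504.7 -135.3  114. ] r 67.4 a 154.3
[251. 332.] 473 [ 570.4 -229.1  114. ] r 64.8 a 274.3
[481. 335.] 611 [559.6 -96.2 114. ] r 68.5 a 95.0
[305. 419.] 482 [ 627.5 -192.9  114. ] r 68.2 a 335.4
[413. 420.] 345 [ 621.5 -126.3  114. ] r 67.8 a 34.3
t39.5 tcp [ 526.1 -191.6  198.3] ang 95.5 slide [481.8  82.7  68.4] len 494 yaw 0.008 op 62.1 F [-0.3 -0.2 -0.4] j6 -0.58
```

```bash
python3 -m crank '{"slide":[[53.5,9.2,0],[53.5,9.2,0],[53.5,9.2,0],[53.5,9.2,8],[53.5,9.2,15]],"yaw":[0,0,0,0,0],"hand":[62,62,62,62,62]}' 20;python3 -m crank '{"slide":[[53.5,9.2,15],[53.5,9.2,15],[53.5,9.2,15],[53.5,8.5,15],[0,0,35]],"yaw":[0.008,0,0,0,0],"hand":[62,62,62,62,62]}' 20; python3 -m crank '{"slide":[[0,0,0],[0,0,0]],"yaw":[0,0],"hand":[60,60]}' 20
python3 - <<'E'
from h import *
go(562.6,295.9,35,95)
E
```

```text
time: 40.17
tcp_pos: [547.8, 80.6, 175.8]
eef_rot: [0.001, 0.673, 0.74, 0.001]
contact_force: [0.4, 0.6, 0.7]
opening: 62.2
time: 40.8
tcp_pos: [565.9, 299.5, 80.8]
eef_rot: [0.001, 0.674, 0.738, 0.002]
contact_force: [0.2, -0.2, -0.5]
opening: 62.1
time: 41.05
tcp_pos: [565.3, 294.7, 81.4]
eef_rot: [0.0, 0.677, 0.736, 0.0]
contact_force: [-0.0, 0.0, 0.6]
opening: 60.0
t41.0 tcp [565.3 294.7  81.4] ang 94.8 slide [ 1.4 -2.6 46.4] len 47 yaw -0.003 op 60.0 F [-0.   0.   0.6] j6 0.28
```

```bash
python3 -m crank '{"slide":[[1.4,-2.5,30],[0,0,16],[0,0,0],[0,0,0],[0,0,0]],"yaw":[0,0,0,0,0],"hand":[60,60,60,20,20]}' 30; python3 -m crank '{"slide":[[0,0,0],[0,0,0]],"yaw":[0,0],"hand":[20,20]}'; python3 -m crank '{"slide":[[0,0,-40],[0,0,-60],[0,0,-30],[0,0,0]],"yaw":[0,0,0,0],"hand":[20,20,20,20]}';  python3 - <<'E'
from h import *
go(*case(-120,0),165,95)
E
```

```text
time: 41.68
tcp_pos: [563.1, 296.5, 35.8]
eef_rot: [0.0, 0.677, 0.736, 0.001]
contact_force: [-1.5, -1.4, 3.6]
opening: 27.3
time: 41.92
tcp_pos: [563.1, 296.5, 35.8]
eef_rot: [0.001, 0.677, 0.736, 0.001]
contact_force: [-1.3, -0.5, 6.4]
opening: 27.1
time: 42.42
tcp_pos: [563.9, 297.0, 167.6]
eef_rot: [0.001, 0.677, 0.736, 0.002]
contact_force: [0.2, 0.6, -2.0]
opening: 27.2
t42.4 tcp [563.9 297.  167.6] ang 94.8 slide [-460.7 -157.3    1.1] len 487 yaw -0.003 op 27.2 F [ 0.2  0.6 -2. ] j6 0.29
```

```bash
python3 -m crank '{"slide":[[-57.6,-19.6,0],[-57.6,-19.6,0],[-57.6,-19.6,0],[-57.6,-19.6,0],[-57.6,-19.6,0]],"yaw":[0,0,0,0,0],"hand":[20,20,20,20,20]}'; python3 -m crank '{"slide":[[-57.6,-19.6,0],[-57.6,-19.6,0],[-57.6,-19.6,0],[0,0,0],[0,0,0]],"yaw":[0,0,0,0,0],"hand":[20,20,20,20,20]}';  python3 - <<'E'
from h import *
go(*case(-120,0),55,95)
E
```

```text
time: 43.05
tcp_pos: [487.4, -0.5, 163.4]
eef_rot: [-0.001, 0.677, 0.736, -0.0]
contact_force: [0.8, -1.6, -0.9]
opening: 27.3
time: 43.68
tcp_pos: [444.1, -175.6, 163.6]
eef_rot: [-0.001, 0.677, 0.736, -0.0]
contact_force: [-0.0, 0.1, -2.1]
opening: 26.9
t43.7 tcp [ 444.1 -175.6  163.6] ang 94.8 slide [ -0.    2.1 108.6] len 109 yaw -0.004 op 26.9 F [-0.   0.1 -2.1] j6 -0.61
```

```bash
python3 -m crank '{"slide":[[0,1.5,40],[0,0,40],[0,0,22],[0,0,5],[0,0,0]],"yaw":[0,0,0,0,0],"hand":[20,20,20,20,20]}'; python3 -m crank '{"slide":[[0,0,4],[0,0,0],[0,0,0]],"yaw":[0,0,0],"hand":[20,20,20]}'
```

```text
time: 44.3
tcp_pos: [446.6, -175.1, 57.7]
eef_rot: [-0.0, 0.676, 0.737, 0.0]
contact_force: [-0.6, 0.1, -0.6]
opening: 26.7
time: 44.68
tcp_pos: [446.5, -176.1, 53.9]
eef_rot: [0.0, 0.677, 0.736, 0.0]
contact_force: [0.4, 0.4, -1.2]
opening: 27.4
```

```bash
python3 -m crank '{"slide":[[0,0,0.6],[0,0,0],[0,0,0]],"yaw":[0,0,0],"hand":[20,20,20]}';python3 -m crank '{"slide":[[0,0,0],[0,0,0],[0,0,-40],[0,0,-55],[0,0,-15]],"yaw":[0,0,0,0,0],"hand":[50,50,50,50,50]}'; python3 -m crank '{"slide":[[0,0,0],[0,0,0]],"yaw":[0,0],"hand":[30,30]}'
python3 - <<'E'
from h import *
s=wheel('w11');spoke(155.2,165,s=s)
p=cv2.imread('pics/w11.png')[130:320,180:460];cv2.imwrite('pics/c11.png',p)
E
```

```text
time: 45.05
tcp_pos: [446.5, -176.2, 53.7]
eef_rot: [0.0, 0.677, 0.736, 0.0]
contact_force: [-2.9, 0.9, 8.9]
opening: 26.9
time: 45.68
tcp_pos: [447.8, -176.7, 166.0]
eef_rot: [0.002, 0.677, 0.736, 0.001]
contact_force: [0.9, -0.3, -1.0]
opening: 50.0
time: 45.92
tcp_pos: [445.7, -175.6, 161.9]
eef_rot: [-0.001, 0.677, 0.736, -0.0]
contact_force: [-0.4, -0.6, 0.8]
opening: 30.0
[271. 412.] 135 [ 514.1 -196.1  114. ] r 60.4 a 211.5
[379. 413.] 115 [ 509.6 -141.5  114. ] r 60.4 a 157.6
t45.9 tcp [ 445.7 -175.6  161.9] ang 94.8 slide [24.7 78.5 -3.2] len 82 yaw 0.517 op 30.0 F [-0.4 -0.6  0.8] j6 -0.61
```

View pics/c11.png

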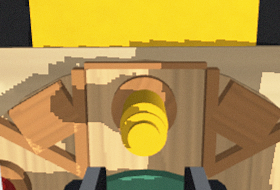

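Yellow is upright in its stall. Last turn brings an empty stall to the gap.

```bash
python3 -m crank '{"slide":[[12.3,39.3,0],[12.3,39.3,0],[0,0,0],[0,0,0],[0,0,0]],"yaw":[0,0,0.172,0.172,0.172],"hand":[30,30,30,30,30]}' 20; python3 -m crank '{"slide":[[0,0,0],[0,0,0]],"yaw":[0,0],"hand":[30,30]}'; python3 -c "
from h import *
spoke(155.2,128)"; python3 -m crank '{"slide":[[0,0,34],[0,0,0],[0,0,0],[0,0,0],[0,0,0]],"yaw":[0,0,0,0,0],"hand":[30,30,6,6,6]}' 20; for i in 1 2; do python3 -m crank '{"slide":[[-8.35,0.73,0],[-8.35,0.73,0],[-8.35,0.73,0],[0,0,0]],"yaw":[-0.1745,-0.1745,-0.1745,0],"hand":[6,6,6,6]}'; done; python3 -c "
from h import *
spoke(215.2,128)"; python3 -m crank '{"slide":[[1.2,0,0],[0,0,0],[0,0,0],[0,0,0],[0,0,-50]],"yaw":[0,0,0,0,0],"hand":[6,6,30,40,40]}' 20; python3 -m crank '{"slide":[[0,0,-50],[0,0,0],[0,0,0]],"yaw":[0,0,0],"hand":[40,40,40]}';python3 - <<'E'
from h import *
wheel('w12')
go(*case(43,-126),230,YAW+60+45.8)
E
```

```text
time: 46.6
tcp_pos: [521.9, -144.4, 161.4]
eef_rot: [-0.001, 0.844, 0.537, -0.001]
contact_force: [0.1, 0.9, -0.0]
opening: 29.9
time: 46.85
tcp_pos: [522.2, -144.7, 162.2]
eef_rot: [-0.0, 0.841, 0.541, -0.0]
contact_force: [-0.6, 1.2, 0.3]
opening: 30.0
t46.9 tcp [ 522.2 -144.7  162.2] ang 65.5 slide [ 0.2 -0.4 34.2] len 34 yaw 0.005 op 30.0 F [-0.6  1.2  0.3] j6 0.02
time: 47.48
tcp_pos: [522.7, -145.0, 129.7]
eef_rot: [0.0, 0.842, 0.539, 0.0]
contact_force: [-2.4, 0.6, 3.5]
opening: 10.5
time: 47.98
tcp_pos: [518.5, -170.1, 129.6]
eef_rot: [0.001, 0.674, 0.739, -0.0]
contact_force: [-4.0, -0.2, 7.4]
opening: 11.1
time: 48.48
tcp_pos: [527.3, -193.1, 129.6]
eef_rot: [0.001, 0.461, 0.887, -0.0]
contact_force: [-3.8, -0.4, 8.9]
opening: 10.6
t48.5 tcp [ 527.3 -193.1  129.6] ang 125.1 slide [ 1.4 -0.3  1.6] len 2 yaw -0.002 op 10.6 F [-3.8 -0.4  8.9] j6 -1.09
time: 49.1
tcp_pos: [524.1, -190.2, 176.2]
eef_rot: [-0.004, 0.46, 0.888, 0.0]
contact_force: [-0.2, -1.1, 0.3]
opening: 40.3
time: 49.48
tcp_pos: [526.1, -191.4, 228.3]
eef_rot: [-0.0, 0.46, 0.888, 0.0]
contact_force: [-0.5, -0.4, 0.5]
opening: 39.6
[324. 219.] 607 [ 510.1 -201.8  114. ] r 66.8 a 214.0
[232. 269.] 556 [ 570.2 -230.4  114. ] r 66.1 a 274.0
[415. 271.] 555 [ 504.2 -135.4  114. ] r 67.8 a 154.6
[322. 407.] 361 [ 621.  -124.5  114. ] r 68.4 a 35.8
t49.5 tcp [ 525.7 -191.2  227.7] ang 125.2 slide [-131.7   22.1   -2.6] len 134 yaw 0.248 op 40.3 F [ 0.3 -0.2 -0.6] j6 -1.09
```

```bash
python3 -m crank '{"slide":[[-44,7.4,0],[-44,7.4,0],[-43.7,7.3,0],[0,0,0],[0,0,0]],"yaw":[0,0,0,0.124,0.124],"hand":[40,40,40,40,40]}' 30; python3 -m crank '{"slide":[[0,0,0],[0,0,0]],"yaw":[0,0],"hand":[40,40]}' 30; python3 -c "
from h import *
go(620.3,-286.2,144,YAW+60+45.8)"
```

```text
time: 50.15
tcp_pos: [619.8, -286.5, 226.1]
eef_rot: [-0.002, 0.568, 0.823, -0.0]
contact_force: [0.0, 0.6, 0.4]
opening: 40.4
time: 50.4
tcp_pos: [620.0, -286.2, 228.1]
eef_rot: [-0.001, 0.565, 0.825, -0.0]
contact_force: [0.7, 0.2, 0.9]
opening: 40.1
t50.4 tcp [ 620.  -286.2  228.1] ang 111.2 slide [-0.2  0.4 84.1] len 84 yaw 0.003 op 40.1 F [0.7 0.2 0.9] j6 -0.91
```

```bash
python3 -m crank '{"slide":[[0,0,42],[0,0,40],[0,0,0],[0,0,0],[0,0,0]],"yaw":[0,0,0,0,0],"hand":[40,40,40,8,8]}' 30;  python3 -m crank '{"slide":[[0,0,0],[0,0,0]],"yaw":[0,0],"hand":[8,8]}' 30; python3 -m crank '{"slide":[[0,0,0],[0,0,0],[0,0,0],[0,0,0],[0,0,0]],"yaw":[0.16,0.16,0.16,0.16,0.16],"hand":[8,8,8,8,8]}' 30;  python3 -m crank '{"slide":[[0,0,0],[0,0,0]],"yaw":[0,0],"hand":[8,40]}' 30;python3 -m crank '{"slide":[[0,0,0],[0,0,-50],[0,0,-50],[0,0,-30],[0,0,0]],"yaw":[0,0,0,0,0],"hand":[40,40,40,40,40]}' 30
python3 - <<'E'
from h import *
s=wheel('w13');d=arm.get_image('wrist')[1];p=cv2.imread('pics/w13.png')
m=cv2.inRange(cv2.cvtColor(p,cv2.COLOR_BGR2HSV),np.array((105,130,60)),np.array((125,255,255)))
R,o,c,f=pose('wrist',s); vs,us=np.nonzero((m>0)&(d>0))
Q=o+(np.c_[(us-c['cx'])/f,(vs-c['cy'])/f,np.ones(len(us))]*d[vs,us][:,None])@R.T
T=Q[(Q[:,2]>146)&(Q[:,2]<160)]; print(len(T))
if len(T)>20: print(cv2.minAreaRect(T[:,:2].astype(np.float32)))
E
```

```text
time: 51.02
tcp_pos: [621.0, -286.4, 149.2]
eef_rot: [0.001, 0.566, 0.825, 0.0]
contact_force: [-1.7, 3.4, 2.7]
opening: 13.4
time: 51.28
tcp_pos: [621.0, -286.4, 149.1]
eef_rot: [0.001, 0.566, 0.824, 0.0]
contact_force: [-1.4, 3.5, 6.7]
opening: 13.5
time: 51.9
tcp_pos: [621.0, -287.5, 149.1]
eef_rot: [0.002, 0.844, 0.537, 0.0]
contact_force: [-2.6, -1.0, 5.3]
opening: 13.3
time: 52.15
tcp_pos: [621.0, -287.1, 148.3]
eef_rot: [0.001, 0.842, 0.539, 0.0]
contact_force: [-0.8, -0.4, -0.0]
opening: 30.4
time: 52.78
tcp_pos: [621.5, -287.1, 279.9]
eef_rot: [0.002, 0.842, 0.539, 0.001]
contact_force: [-0.9, -1.0, -0.3]
opening: 39.9
[372.  23.] 596 [ 509.2 -201.6  114. ] r 67.5 a 213.4
[551.  24.] 546 [558.6 -96.  114. ] r 68.8 a 95.8
[368. 130.] 472 [ 569.5 -230.1  114. ] r 65.7 a 273.5
[534. 133.] 453 [ 619.7 -125.4  114. ] r 66.8 a 35.8
[446. 179.] 421 [ 624.4 -192.4  114. ] r 65.2 a 334.6
1293
((619.0645751953125, -286.59722900390625), (13.650125503540039, 40.49647521972656), 65.45738983154297)
```

View pics/w13.png

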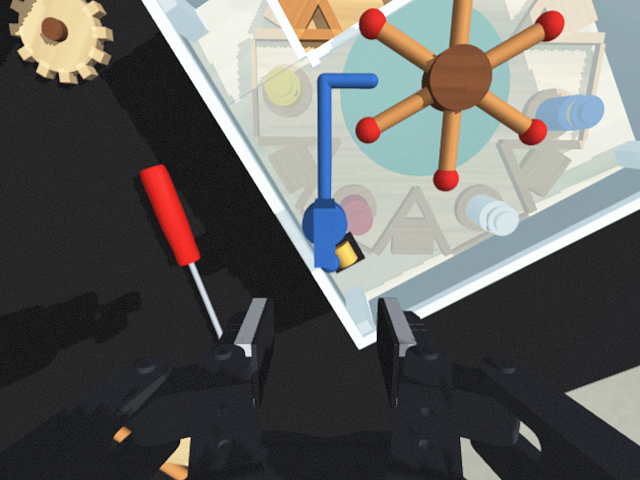

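```bash
python3 -c "
from h import *
cv2.imwrite('pics/end.png',arm.get_image('scene')[0]); print(arm.job_done(),arm.observe()['time'])"
```

```text
the job is handed in; nothing more can be done
the job is handed in; nothing more can be done
```

View pics/end.png

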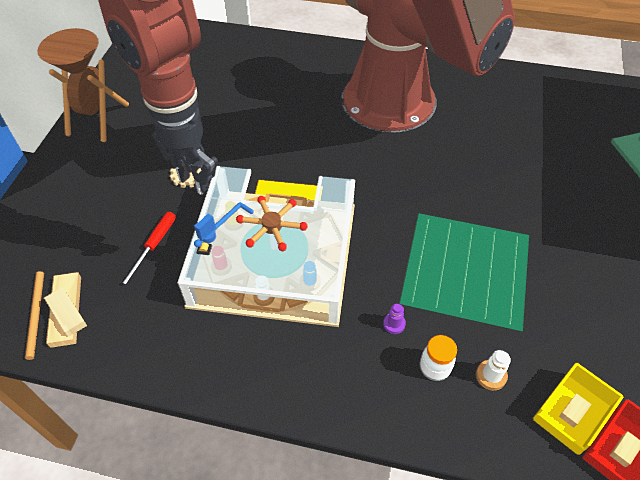

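The job is done and handed in at about 53 s of the 210 s allowed. I opened the latch and stood the blue, white, red and yellow figures each in a stall of its own. I turned the wheel 60 degrees by a spoke after each figure, holding the spoke in the jaws. Then I snapped the latch shut.

- **Latch:** in the last wrist view it is back at its starting angle (65.5 degrees, against 65.1 at the start). The prong sits between two spokes.
- **Wheel and figures:** the spokes are within about 2 degrees of their place. All four figures are seen upright under the roof. The last wrist view shows only part of the gap, so that the stall there is empty follows from the turns made.
- **Bystanders:** in the final scene picture the mat is empty. The glue jar, the screwdriver, the purple figure and the larger white figure look untouched. The gripper partly hides the wooden gear there, but the wrist view just before showed it in full, and the robot never touched it.

No check failed. The cameras differed by 1–3 mm on the wheel's centre. No figure was seen to be knocked aside during the run.

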